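# Close up the tea tray for the night

## Task

Close up the tea tray: with a fingertip, lightly press down the vent buttons on the canister lids, first the green one, then the yellow, then the red, and last the black lid-lock button on top of the white kettle, each all the way down so that it stays down. Only touch the buttons: do not lift, shift or tip the canisters or the kettle, and leave everything else where it stands.

Things in the scene. Friction and masses are not known exactly. Their poses are not given: they have to be found in the camera images.
- tray: narrow black metal tray, fixed, 170 (x) x 680 (y) mm with a 16 mm high rim and a 4 mm thick floor; origin under its centre; its own y runs along its length. On it, along +y from one end: stick holder, mug, the three canisters in a row about 105 mm apart (in any colour order), then the kettle
- green_canister: loose glass canister with a steel screw lid and a green vent button in the middle of the lid; diameter 81 mm, lid top 129 mm above its underside, about 0.55 kg; origin at the centre of its underside, z up its axis
- green_button_top (a point): centre of the flat top of the green vent button (upright cylinder, diameter 28 mm); it rises 16 mm above the lid when up and moves straight down with the button, still 7 mm above the lid when fully down
- green_button (a joint): how far the green vent button is pushed down, m: 0 up, 0.009 fully down. It has no spring: it slides stiffly under about 3 N, then meets its stop, and stays where it is left; its top is a soft cap that gives 1 mm per 2.5 N of push, up to 6 mm, and springs back (not counted in this value)
- yellow_canister: loose glass canister with a steel screw lid and a yellow vent button in the middle of the lid; diameter 81 mm, lid top 129 mm above its underside, about 0.55 kg; origin at the centre of its underside, z up its axis
- yellow_button_top (a point): centre of the flat top of the yellow vent button (upright cylinder, diameter 28 mm); it rises 16 mm above the lid when up and moves straight down with the button, still 7 mm above the lid when fully down
- yellow_button (a joint): how far the yellow vent button is pushed down, m: 0 up, 0.009 fully down. It has no spring: it slides stiffly under about 3 N, then meets its stop, and stays where it is left; its top is a soft cap that gives 1 mm per 2.5 N of push, up to 6 mm, and springs back (not counted in this value)
- red_canister: loose glass canister with a steel screw lid and a red vent button in the middle of the lid; diameter 81 mm, lid top 129 mm above its underside, about 0.55 kg; origin at the centre of its underside, z up its axis
- red_button_top (a point): centre of the flat top of the red vent button (upright cylinder, diameter 28 mm); it rises 16 mm above the lid when up and moves straight down with the button, still 7 mm above the lid when fully down
- red_button (a joint): how far the red vent button is pushed down, m: 0 up, 0.009 fully down. It has no spring: it slides stiffly under about 3 N, then meets its stop, and stays where it is left; its top is a soft cap that gives 1 mm per 2.5 N of push, up to 6 mm, and springs back (not counted in this value)
- kettle: slim white kettle on a black base, loose, about 0.85 kg; body diameter 112 mm at the foot and 80 mm at the lid, flat lid top 167 mm above its underside; spout towards its +x (to 100 mm), black handle towards its -x (to 100 mm), both lower than the lid; origin at the centre of its underside
- kettle_button_top (a point): centre of the flat top of the black lid-lock button (upright cylinder, diameter 28 mm) in the middle of the kettle's lid; it rises 16 mm above the lid when up, 7 mm when fully down
- kettle_button (a joint): how far the kettle's lid-lock button is pushed down, m: 0 up, 0.009 fully down. No spring: slides stiffly under about 3 N, then meets its stop, stays where it is left; its soft cap gives 1 mm per 2.5 N, up to 6 mm, and springs back (not counted)
- mug: grey-brown stoneware mug, 78 mm across, 85 mm high, with a chipped handle towards its +x (to 70 mm); loose bystander; origin at the centre of its underside
- stick_holder: round wooden holder, 60 mm across and 75 mm high, with wooden stirring sticks reaching 145 mm; loose bystander; origin at the centre of its underside
- sugar_bowl: blue bowl, 100 mm across, 55 mm high, behind the tray; loose bystander; origin at the centre of its underside
- milk_jug: white jug, 72 mm across, 85 mm high, handle to its +x; loose bystander; origin at the centre of its underside
- honey_jar: amber glass jar with a brass cap, 68 mm across, 85 mm high, behind the tray; loose bystander; origin at the centre of its underside

How it is judged (in metres and radians):
On the way, in this order (a step that is already met when the one before it is completed fails the run):
1. the green vent button is pressed down (value of joint green_button above 0.006 m), for 0.1 s.
2. the yellow vent button is pressed down (value of joint yellow_button above 0.006 m), for 0.1 s.
3. the red vent button is pressed down (value of joint red_button above 0.006 m), for 0.1 s.
4. the kettle's lid-lock button is pressed down (value of joint kettle_button above 0.006 m), for 0.1 s.
At the end, for the whole second after the job is handed in: all four buttons are down (at least 6 of their 9 mm); canisters and kettle stand upright (0.1 rad) and at rest on the tray, and they and the bystanders are within 20 mm of where they began (value of joint each of green_button, yellow_button, red_button, kettle_button above 0.006 m and distance of each of green_canister, yellow_canister, red_canister, kettle, mug, stick_holder, sugar_bowl, milk_jug, honey_jar from where it was at the start of the episode below 0.02 m and angle between each of green_canister, yellow_canister, red_canister, kettle's own z axis and vertical below 0.1 rad and linear speed of each of green_canister, yellow_canister, red_canister, kettle below 0.02 m/s); the robot touches nothing.
It fails at once if a button goes down (over 3 mm) before the one ahead of it in the order is down ((value of joint yellow_button above 0.003 m and not (value of joint green_button above 0.006 m)) or (value of joint red_button above 0.003 m and not (value of joint yellow_button above 0.006 m)) or (value of joint kettle_button above 0.003 m and not (value of joint red_button above 0.006 m))).
It fails at once if a canister or the kettle is pressed or struck hard (over 35 N) (contact force between the fingers and green_canister above 35 N or contact force between the fingers and yellow_canister above 35 N or contact force between the fingers and red_canister above 35 N or contact force between the fingers and kettle above 35 N).
It fails at once if a canister or the kettle is lifted, carried, pushed along (20 mm) or tipped (0.25 rad) (distance of any of green_canister, yellow_canister, red_canister, kettle from where it was at the start of the episode above 0.02 m or angle between any of green_canister, yellow_canister, red_canister, kettle's own z axis and vertical above 0.25 rad).
It fails at once if a bystander is disturbed (moved 20 mm) (distance of any of mug, stick_holder, sugar_bowl, milk_jug, honey_jar from where it was at the start of the episode above 0.02 m).
It also fails if it takes over 48 s, if anything falls off the work surface, if the arm or the gripper's body presses on something with over 40 N, if the wrist force passes 120 N, or if a joint passes its speed limit or range.

## Robot

A 7-joint arm with a two-finger parallel gripper is mounted at the origin on the work surface. World frame = base frame: x ahead of the robot, y to its left, z up, the work surface at z = 0. Lengths are in m, angles in degrees, forces in N, time in s.
With the tool pointing down it reaches from about 0.4 to 0.85 m from the base axis. Payload 4.5 kg.
Tool frame: the origin (TCP) lies between the finger pads; the fingertips stand 25 mm ahead of it and the grasp point (between the pads) lies 6 mm ahead of it; y points along the fingers, x is the direction in which the jaws open and shut, and the axes are right-handed (so a half turn about y gives the same grasp; the last joint's range is limited). The gripper opens to 85 mm and grips with 20 to 120 N. Pads are 22 mm wide; open, the fingers measure 114 mm over their backs; the gripper's body (76 mm by 85 mm) begins 54 mm behind the grasp point. The pads swing forward as they close: fully open they stand 13 mm farther back than shut.
Start: joints at [68.285, 39.483, -11.15, 89.685, 9.013, 51.709, -12.324], TCP at [0.251, -0.573, 0.256] pointing down, gripper open.
Joint ranges: [-172.22, 172.22], [-26.19, 119.32], [-84.43, 86.54], [7.71, 146.69], [-57.33, 237.33], [2.42, 119.75], [-152.13, 152.13]. Speed limits (degrees/s): [147.25, 147.25, 180, 180, 180, 180, 180].

## Interface

Orientations are given as [roll, pitch, yaw] about the fixed x, y, z axes, in that order (R = Rz(yaw) Ry(pitch) Rx(roll)).
In Python, from plant import readout, optics, job, nets gives the robot as it stands. The module is installed in compiled form; this text tells all that it offers.
- The arm moves only by the tool send_rows, never from a script. Its argument "rows" is a list of rows, each a list of 7 numbers: the turn, a rotation vector about the tool's x, y, z normalised to -1 to 1, where 1 is 2 pi rad, then the shift along the tool's x, y, z normalised to -1 to 1, where 1 is 20 cm, then the finger opening in mm, from 0 to 85.4. In form: [[wx, wy, wz, tx, ty, tz, hand], ...]. A call has 1 to 5 rows; each row shifts and turns the commanded pose from where the row before left it, along the tool's axes as they then stand; what a row does not reach is not made up. A row lasts 1/12 s, in which the tool goes at most 41.7 mm and 7.16 degrees, less where a joint would pass 70% of its speed; a pose out of reach is approached as far as the arm can. A call with a number of a shift or a turn outside -1 to 1 is refused whole. A call with a gripper value outside its range is refused whole. The fingers move at their own pace and stop on an object; "squeeze" is the grip in N (left out, the last holds). Time passes only in rows, so rows that do not move let the fingers close. It gives the time, the measured TCP pose, the force and the opening at its end, in the units of the state.
- readout.sense(): the state, without advancing time (a new reading comes with each control period).
- optics.camera(name): name is "side" or "top"; returns (picture, depth): 480x640x3 uint8, red, green, blue; 480x640 float32, m along the optical axis (not along the pixel's ray), 0 where there is no reading.
- optics.camera_model(name): a dict with "K" (3x3 intrinsics, pixels), "rvec" (rotation vector, rad) and "tvec" (3), from world to camera coordinates, as OpenCV has them. Camera axes: x right, y down, z forward; pixel columns grow to the right and rows downward; lengths in m; the calibration is good to about 2 mm. A picture is of the moment at which its call begins. camera_model takes no time and is no camera call.
- job.hand_in(): hands the job in, once; it reports no verdict.
Trained networks look in the newest picture that a camera, given by its name, has taken for a name from the list of things; names that differ only in an ending like _2 or _b are one class to them, and where a whole thing is asked for, a point or a joint stands for the part that bears it (a point fixed in the world has none). Each returns a list of dicts, best first, with "score" (0 to 1); they miss things now and then, are a little off and sometimes report something else, mostly with a low value. They report only what shows in the picture. A call takes as long as a camera call.
- nets.spot_in(camera, target): "location" ([x, y, z] in m, in the coordinates of the camera as it stood for that picture, good to about 4 mm: the middle of the surface that is visible of it).
- nets.trace(camera, target): "pixels" (480x640 bool, what is visible of it).
- nets.tip_of(camera, target): "location" ([x, y, z] in m, in the coordinates of the camera as it stood for that picture, good to about 4 mm: a listed point, or the origin of a listed thing).
The state is a dict: "time": time; "joints": joint angles; "joint_velocities": joint speeds; "tau": joint torques, N m; "position": TCP position; "tcp_rot": TCP orientation; "contact_force": force on the tool from outside, world axes, zero at the start; "wrist_torque": the same for the moment, N m; "opening": finger opening in m.
Only numpy, scipy, OpenCV 4.12 (cv2) and the standard library are available. Lean on these libraries where they do the work, as an engineer would, in place of code of your own. Each camera call takes 0.05 s, during which the arm holds its last target. There are 200 camera calls.

## Working session

There is one attempt and no reset: what is moved stays moved. The work goes in short steps, Python scripts to look and compute and a tool call to move; the robot and the scene stay as the last step left them, time stands still between calls to the robot, and variables do not carry over. Pictures are saved under pics/ and viewed, about 8 in all and at most 12, crops included, and the job is handed in when it is done.

Besides the shell and the picture viewer there is one more tool, called after ">>>" as name(argument=value, ...) on one line, values as JSON. send_rows: Moves the arm, as the interface text tells. Scaled input: -1 to 1 covers 20 cm each way for a shift and 2 pi rad each way for a turn. Its arguments: {"type":"object","properties":{"rows":{"type":"array","items":{"type":"array","items":{"type":"number"}}},"squeeze":{"type":"number"}},"required":["rows"]}

```bash
mkdir -p pics; cat > h.py <<'E'
import numpy as np, cv2
from plant import readout, optics, job, nets
def w(cam,p):
    m=optics.camera_model(cam);R=cv2.Rodrigues(np.array(m['rvec'],float))[0]
    return R.T@(np.array(p)-np.array(m['tvec']).ravel())
def cloud(cam,d):
    m=optics.camera_model(cam);K=np.array(m['K']);R=cv2.Rodrigues(np.array(m['rvec'],float))[0]
    v,u=np.mgrid[:480,:640]
    P=np.stack([(u-K[0,2])/K[0,0]*d,(v-K[1,2])/K[1,1]*d,d],-1)
    return (P-np.array(m['tvec']).ravel())@R
def save(n,im): cv2.imwrite('pics/'+n,im[...,::-1])
E
python3 - <<'E'
from h import *
s=readout.sense();print(s['time'],s['position'],s['tcp_rot'],s['opening'],s['contact_force'])
ims=[]
for c in ('top','side'):
    im,d=optics.camera(c);save(c+'0.png',im);P=cloud(c,d)
    for n in ('green','yellow','red','kettle'):
        for r in nets.tip_of(c,n+'_button_top')[:2]: print(c,n,'tip',round(r['score'],2),w(c,r['location']).round(4))
        t=nets.trace(c,n+'_button_top')
        for r in t[:1]:
            k=r['pixels']&(d>0);q=P[k]
            if len(q): print('   trace',round(r['score'],2),k.sum(),np.median(q,0).round(4),np.percentile(q[:,2],[5,95]).round(3), np.argwhere(k).mean(0).round())
E
```

```text
0.0 [ 0.25044516 -0.57195303  0.2554631 ] [-90.00772217   0.10917042 -66.34480368] 0.0856630533160138 [-0.4294624   0.03921627  0.09816108]
top green tip 0.6 [0.494  0.1534 0.1501]
   trace 0.61 170 [0.4907 0.1529 0.1481] [0.138 0.151] [282. 197.]
top yellow tip 0.65 [0.4666 0.0449 0.1479]
top yellow tip 0.61 [ 0.5989 -0.0803 -0.0012]
   trace 0.74 128 [0.4656 0.0483 0.1491] [0.146 0.152] [293. 249.]
top red tip 0.56 [ 0.5979 -0.0833 -0.0022]
top red tip 0.52 [ 0.4682 -0.0522  0.1521]
   trace 0.59 149 [ 0.4667 -0.0514  0.1486] [0.145 0.151] [292. 299.]
top kettle tip 0.54 [0.5021 0.3013 0.1874]
   trace 0.65 200 [0.4975 0.2949 0.1863] [0.174 0.189] [280. 118.]
side green tip 0.64 [0.4916 0.1537 0.1473]
   trace 0.71 179 [0.4937 0.1604 0.1461] [0.133 0.15 ] [320. 366.]
side yellow tip 0.72 [0.4695 0.048  0.1465]
side yellow tip 0.24 [0.5006 0.3023 0.0053]
   trace 0.54 208 [0.5016 0.3046 0.1852] [0.174 0.189] [368. 361.]
side red tip 0.71 [ 0.4696 -0.0508  0.1508]
side red tip 0.6 [0.4724 0.0529 0.0049]
   trace 0.62 109 [ 0.4717 -0.0432  0.1468] [0.14 0.15] [249. 377.]
side kettle tip 0.5 [0.503  0.2985 0.186 ]
   trace 0.61 210 [0.5016 0.3046 0.1851] [0.174 0.189] [368. 361.]
```

View images.

View pics/top0.png

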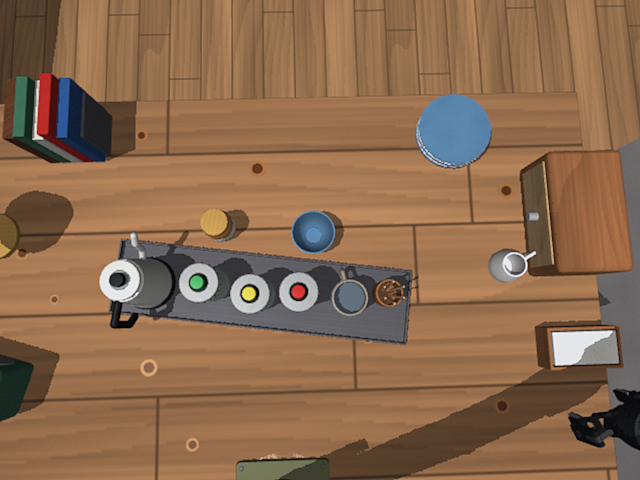

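View pics/side0.png

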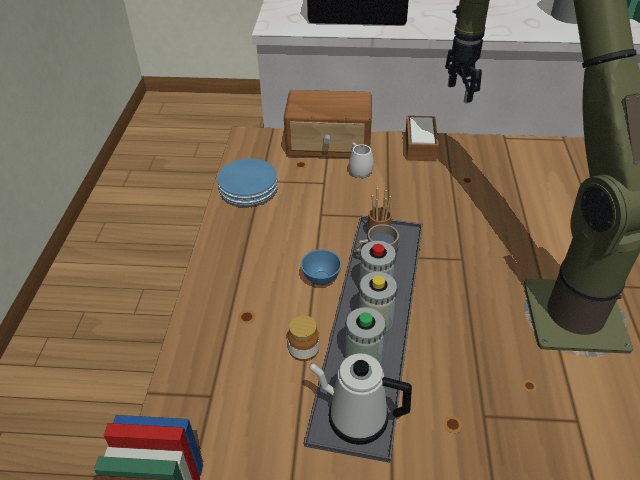

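Top view: the tray runs right to left with sticks (390,292), mug (349,297), red (299,292), yellow (249,293), green (197,282) and kettle lid (118,280). The side view agrees with this. The nets' button points match both pictures, apart from side/yellow, whose trace landed on the kettle. The tool's y axis points down. I'll close the hand and travel high.

>>> send_rows(rows=[[0,0,0,-0.113,0,0.142,0],[0,0,0,-0.113,0,0.142,0],[0,0,0,-0.113,0,0.142,0],[0,0,0,-0.113,0,0.142,0],[0,0,0,-0.113,0,0.142,0]], squeeze=20)

```text
time: 1.32
position: [0.3361, -0.4106, 0.2565]
tcp_rot: [-90.0, -0.0, -66.4]
contact_force: [0.0, 0.2, -0.3]
opening: 0.0255
```

>>> send_rows(rows=[[0,0,0,-0.113,0,0.142,0],[0,0,0,-0.113,0,0.142,0],[0,0,0,-0.113,0,0.142,0],[0,0,0,-0.113,0,0.142,0],[0,0,0,-0.113,0,0.142,0]])

```text
time: 1.73
position: [0.421, -0.25, 0.2565]
tcp_rot: [-90.0, -0.0, -66.4]
contact_force: [0.1, -0.1, -0.4]
opening: 0.0
```

>>> send_rows(rows=[[0,0,0,-0.142,0,0.095,0],[0,0,0,-0.142,0,0.095,0],[0,0,0,-0.142,0,0.095,0],[0,0,0,-0.142,0,0.095,0],[0,0,0,-0.142,0,0.095,0]])

```text
time: 2.15
position: [0.4505, -0.0817, 0.2565]
tcp_rot: [-90.0, -0.0, -66.3]
contact_force: [1.0, 0.3, -0.5]
opening: -0.0001
```

>>> send_rows(rows=[[0,0,0,-0.142,0,0.095,0],[0,0,0,-0.142,0,0.095,0],[0,0,0,-0.142,0,0.095,0],[0,0,0,-0.142,0,0.095,0],[0,0,0,-0.142,0,0.095,0]])

```text
time: 2.57
position: [0.4805, 0.0866, 0.2565]
tcp_rot: [-90.0, -0.0, -66.3]
contact_force: [0.8, -0.3, 0.0]
opening: -0.0002
```

>>> send_rows(rows=[[0,0,0,-0.142,0,0.095,0],[0,0,0,-0.142,0,0.095,0],[0,0,0,0,0,0,0]])

```text
time: 2.82
position: [0.4932, 0.1616, 0.2567]
tcp_rot: [-89.7, 0.3, -65.7]
contact_force: [0.3, 0.5, 0.8]
opening: -0.0001
```

```bash
python3 - <<'E'
from h import *
s=readout.sense();print(s['time'],s['position'],s['tcp_rot'])
est=dict(green=(.4935,.1535,.149),yellow=(.468,.048,.149),red=(.469,-.051,.149),kettle=(.501,.301,.187))
for c in ('top','side'):
    im,d=optics.camera(c);P=cloud(c,d)
    cx=slice(150,420) if c=='side' else slice(60,380)
    save(c+'1.png',cv2.resize(im[200:430,cx] ,None,fx=2.5,fy=2.5))
    for n,e in est.items():
        k=(np.hypot(P[...,0]-e[0],P[...,1]-e[1])<.022)&(abs(P[...,2]-e[2])<.006)
        q=P[k]
        if len(q): print(c,n,k.sum(),q.mean(0).round(4),((q.min(0)+q.max(0))/2).round(4),np.ptp(q,axis=0).round(3),np.median(q[:,2]).round(4))
    k=(np.hypot(P[...,0]-.4932,P[...,1]-.1616)<.04)&(P[...,2]>.2)&(P[...,2]<.26)
    if k.sum(): print('finger',k.sum(),P[k].min(0).round(4),P[k].max(0).round(4))
E
```

```text
2.8167 [0.49324583 0.16158597 0.25673636] [-89.6594719    0.30550251 -65.72289026]
top green 149 [0.4904 0.1535 0.1484] [0.4899 0.1542 0.1483] [0.026 0.026 0.01 ] 0.1484
top yellow 153 [0.4648 0.0487 0.1489] [0.465  0.0488 0.1489] [0.026 0.027 0.011] 0.1491
top red 149 [ 0.4659 -0.0507  0.1485] [ 0.4661 -0.0506  0.1484] [0.026 0.026 0.009] 0.1485
finger 24 [0.4782 0.1478 0.2329] [0.4888 0.1616 0.2562]
side green 124 [0.4946 0.1572 0.1472] [0.4946 0.156  0.1481] [0.027 0.03  0.01 ] 0.147
side yellow 11 [0.4644 0.063  0.1453] [0.4651 0.0615 0.146 ] [0.017 0.008 0.005] 0.1449
side kettle 168 [0.5021 0.3017 0.1858] [0.5015 0.3012 0.1861] [0.026 0.029 0.01 ] 0.1858
finger 99 [0.4815 0.1541 0.2313] [0.5068 0.174  0.2598]
```

View pics/side1.png

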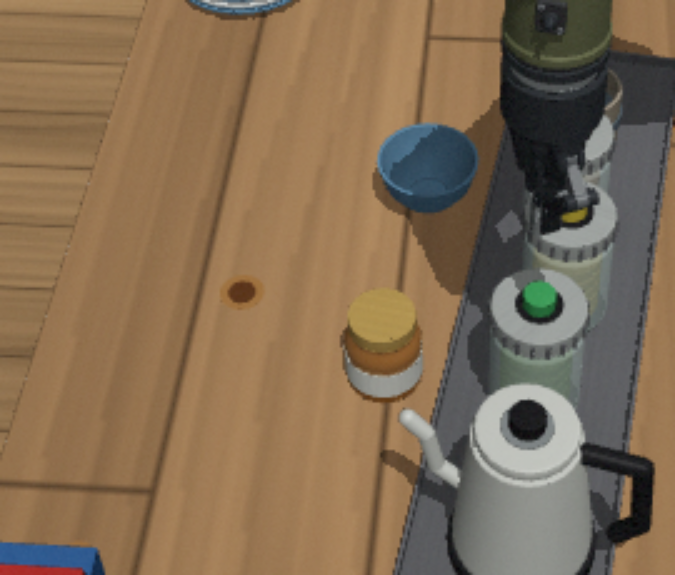

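Side crop: kettle button (525,420), green (539,298), yellow partly hidden behind the fingertips (573,215). The fingers are visually near x 555, y 190, and hover free. I'll correct sideways and then descend partway.

>>> send_rows(rows=[[0,0,0,0,0,0,0],[0,0,0,0,0,0,0]])

```text
time: 3.08
position: [0.4922, 0.1504, 0.2563]
tcp_rot: [-90.0, -0.1, -66.5]
contact_force: [-0.1, 0.2, -0.6]
opening: 0.0002
```

>>> send_rows(rows=[[0,0,0,-0.016,0.1,0.007,0],[0,0,0,0,0.1,0,0],[0,0,0,0,0.1,0,0],[0,0,0,0,0.05,0,0],[0,0,0,0,0,0,0]])

```text
time: 3.5
position: [0.491, 0.1535, 0.1844]
tcp_rot: [-90.3, -0.0, -66.5]
contact_force: [-0.8, 0.2, -0.3]
opening: 0.0002
```

>>> send_rows(rows=[[0,0,0,0,0,0,0]])

```text
time: 3.58
position: [0.4923, 0.1543, 0.1862]
tcp_rot: [-90.1, -0.0, -66.5]
contact_force: [0.3, 0.7, -0.0]
opening: 0.0005
```

>>> send_rows(rows=[[0,0,0,0,0.02,0,0],[0,0,0,0,0.02,0,0],[0,0,0,0,0.02,0,0],[0,0,0,0,0.02,0,0],[0,0,0,0,0,0,0]])

```text
time: 4.0
position: [0.4927, 0.1556, 0.17]
tcp_rot: [-90.0, -0.0, -66.4]
contact_force: [0.9, 0.7, 2.1]
opening: -0.0001
```

>>> send_rows(rows=[[0,0,0,0,0.01,0,0],[0,0,0,0,0.01,0,0],[0,0,0,0,0,0,0]])

```text
time: 4.25
position: [0.4927, 0.1556, 0.1662]
tcp_rot: [-90.0, -0.0, -66.3]
contact_force: [0.4, -1.1, 2.3]
opening: 0.0001
```

>>> send_rows(rows=[[0,0,0,0,0.01,0,0],[0,0,0,0,0.01,0,0],[0,0,0,0,0,0,0]])

```text
time: 4.5
position: [0.4927, 0.1556, 0.1623]
tcp_rot: [-90.0, -0.0, -66.4]
contact_force: [-0.1, -0.1, 6.8]
opening: -0.0001
```

>>> send_rows(rows=[[0,0,0,0,0.005,0,0],[0,0,0,0,0,0,0]])

```text
time: 4.67
position: [0.4927, 0.1556, 0.1617]
tcp_rot: [-89.9, -0.0, -66.4]
contact_force: [-0.4, -0.8, 9.1]
opening: 0.0002
```

The force rose past the sliding level to 9 N, so green is at its stop. Next is yellow.

>>> send_rows(rows=[[0,0,0,0,-0.08,0,0],[0,0,0,0,-0.1,0,0],[0,0,0,0.11,0,-0.084,0],[0,0,0,0.11,0,-0.084,0],[0,0,0,0.11,0,-0.084,0]])

```text
time: 5.08
position: [0.4719, 0.0746, 0.1972]
tcp_rot: [-90.0, 0.0, -66.2]
contact_force: [-0.5, -0.3, 0.2]
opening: 0.0002
```

>>> send_rows(rows=[[0,0,0,0.11,0,-0.084,0],[0,0,0,0,0,0,0],[0,0,0,0,0,0,0],[0,0,0,0,0,0,0]])

```text
time: 5.42
position: [0.4662, 0.0488, 0.1971]
tcp_rot: [-90.0, 0.0, -66.3]
contact_force: [0.1, 0.9, 0.2]
opening: -0.0001
```

```bash
cat > chk.py <<'E'
from h import *
est=dict(green=(.492,.1545,.145),yellow=(.4665,.048,.145),red=(.468,-.051,.145),kettle=(.501,.301,.183))
s=readout.sense();print(s['time'],s['position'])
for c in ('top','side'):
    im,d=optics.camera(c);P=cloud(c,d)
    for n,e in est.items():
        r=np.hypot(P[...,0]-e[0],P[...,1]-e[1])
        k=(r<.010)&(abs(P[...,2]-e[2])<.012); l=(r<.038)&(r>.022)&(abs(P[...,2]-e[2]+.014)<.01)
        if k.sum()>10: print(c,n,k.sum(),'top',np.median(P[k][:,2]).round(4),'lid',np.median(P[l][:,2]).round(4),'lid mid',P[l].mean(0)[:2].round(4),l.sum())
E
python3 chk.py
```

```text
5.4167 [0.46615711 0.04883308 0.19712774]
top red 79 top 0.1487 lid 0.1335 lid mid [ 0.4675 -0.051 ] 720
top kettle 77 top 0.187 lid 0.1714 lid mid [0.4992 0.2989] 741
side green 58 top 0.1395 lid 0.1326 lid mid [0.4917 0.1563] 544
side yellow 45 top 0.1478 lid 0.1326 lid mid [0.467  0.0524] 434
side kettle 84 top 0.1858 lid 0.1704 lid mid [0.5004 0.3041] 786
```

>>> send_rows(rows=[[0,0,0,0,0.05,0,0],[0,0,0,0,0.05,0,0],[0,0,0,0,0.02,0,0],[0,0,0,0,0,0,0]])

```text
time: 5.85
position: [0.4661, 0.0493, 0.1726]
tcp_rot: [-90.0, 0.0, -66.2]
contact_force: [-0.4, 0.6, 1.1]
opening: 0.0001
```

Green is down: its top is 7 mm above the lid. Pressing yellow.

>>> send_rows(rows=[[0,0,0,0,0.01,0,0],[0,0,0,0,0.01,0,0],[0,0,0,0,0.01,0,0],[0,0,0,0,0.01,0,0],[0,0,0,0,0,0,0]])

```text
time: 6.27
position: [0.4663, 0.0482, 0.1652]
tcp_rot: [-90.0, 0.0, -66.3]
contact_force: [-0.1, 2.0, 2.8]
opening: -0.0004
```

>>> send_rows(rows=[[0,0,0,0,0.01,0,0],[0,0,0,0,0.006,0,0],[0,0,0,0,0,0,0]])

```text
time: 6.52
position: [0.4664, 0.0482, 0.1622]
tcp_rot: [-90.0, -0.0, -66.3]
contact_force: [-1.6, 1.1, 6.5]
opening: -0.0003
```

>>> send_rows(rows=[[0,0,0,0,0.005,0,0],[0,0,0,0,0,0,0]])

```text
time: 6.68
position: [0.4664, 0.0482, 0.1615]
tcp_rot: [-89.9, -0.0, -66.3]
contact_force: [-1.2, 1.1, 9.0]
opening: 0.0002
```

>>> send_rows(rows=[[0,0,0,0,-0.08,0,0],[0,0,0,0,-0.1,0,0],[0,0,0,0.152,0,-0.065,0],[0,0,0,0.152,0,-0.065,0],[0,0,0,0.152,0,-0.065,0]])

```text
time: 7.1
position: [0.4669, -0.0525, 0.1973]
tcp_rot: [-90.0, -0.0, -66.3]
contact_force: [0.7, 0.2, 0.8]
opening: -0.0
```

>>> send_rows(rows=[[0,0,0,0,0,0,0],[0,0,0,0,0,0,0],[0,0,0,0,0,0,0]])

```text
time: 7.35
position: [0.4668, -0.0511, 0.1969]
tcp_rot: [-90.0, 0.0, -66.4]
contact_force: [-0.0, 1.1, 0.3]
opening: -0.0002
```

```bash
python3 chk.py
```

```text
7.35 [ 0.46679119 -0.05114363  0.19687534]
top green 79 top 0.1401 lid 0.1335 lid mid [0.4917 0.1544] 727
top kettle 86 top 0.1869 lid 0.1716 lid mid [0.4995 0.2989] 743
side green 58 top 0.1396 lid 0.1327 lid mid [0.4921 0.1563] 548
side yellow 49 top 0.1394 lid 0.1325 lid mid [0.467  0.0506] 448
side red 43 top 0.148 lid 0.1325 lid mid [ 0.4685 -0.0469] 368
side kettle 82 top 0.1861 lid 0.1703 lid mid [0.5005 0.3043] 788
```

Yellow is down and nothing has shifted. Now red.

>>> send_rows(rows=[[0,0,0,0,0.05,0,0],[0,0,0,0,0.05,0,0],[0,0,0,0,0.02,0,0],[0,0,0,0,0,0,0]])

```text
time: 7.78
position: [0.4667, -0.0498, 0.1725]
tcp_rot: [-90.1, 0.1, -66.2]
contact_force: [-0.6, 0.9, -0.0]
opening: 0.0001
```

>>> send_rows(rows=[[0,0,0,0,0.01,0,0],[0,0,0,0,0.01,0,0],[0,0,0,0,0.01,0,0],[0,0,0,0,0.01,0,0],[0,0,0,0,0,0,0]])

```text
time: 8.2
position: [0.467, -0.051, 0.165]
tcp_rot: [-90.0, 0.0, -66.3]
contact_force: [-0.4, 0.5, 1.1]
opening: 0.0001
```

>>> send_rows(rows=[[0,0,0,0,0.01,0,0],[0,0,0,0,0.006,0,0],[0,0,0,0,0,0,0]])

```text
time: 8.45
position: [0.4671, -0.0511, 0.1621]
tcp_rot: [-90.0, -0.0, -66.3]
contact_force: [-1.5, 1.7, 7.9]
opening: -0.0001
```

>>> send_rows(rows=[[0,0,0,0,0.005,0,0],[0,0,0,0,0,0,0]])

```text
time: 8.62
position: [0.4671, -0.0512, 0.1613]
tcp_rot: [-90.0, -0.0, -66.3]
contact_force: [-0.7, 2.2, 8.7]
opening: -0.0002
```

>>> send_rows(rows=[[0,0,0,0,-0.08,0,0],[0,0,0,0,-0.11,0,0],[0,0,0,0,-0.11,0,0],[0,0,0,0,-0.11,0,0],[0,0,0,0,0,0,0]])

```text
time: 9.03
position: [0.4691, -0.0519, 0.246]
tcp_rot: [-89.7, -0.2, -66.4]
contact_force: [0.5, 0.8, -0.2]
opening: -0.0002
```

>>> send_rows(rows=[[0,0,0,-0.154,0,0.086,0],[0,0,0,-0.154,0,0.086,0],[0,0,0,-0.154,0,0.086,0],[0,0,0,-0.154,0,0.086,0],[0,0,0,-0.154,0,0.086,0]])

```text
time: 9.45
position: [0.4838, 0.1253, 0.2422]
tcp_rot: [-90.1, -0.0, -66.4]
contact_force: [0.4, -0.2, -0.3]
opening: -0.0
```

>>> send_rows(rows=[[0,0,0,-0.154,0,0.086,0],[0,0,0,-0.154,0,0.086,0],[0,0,0,-0.154,0,0.086,0],[0,0,0,-0.154,0,0.086,0],[0,0,0,-0.154,0,0.086,0]])

```text
time: 9.87
position: [0.5009, 0.301, 0.2419]
tcp_rot: [-90.1, -0.1, -66.4]
contact_force: [0.6, -0.3, -0.1]
opening: -0.0005
```

>>> send_rows(rows=[[0,0,0,0,0,0,0],[0,0,0,0,0,0,0],[0,0,0,0,0,0,0],[0,0,0,0,0,0,0]])

```text
time: 10.2
position: [0.5012, 0.2977, 0.2423]
tcp_rot: [-90.1, -0.1, -66.5]
contact_force: [0.5, 0.2, 1.2]
opening: 0.0001
```

```bash
python3 chk.py
```

```text
10.2 [0.50119125 0.29770089 0.24227882]
top green 81 top 0.1405 lid 0.1335 lid mid [0.4917 0.1548] 710
top yellow 76 top 0.14 lid 0.1336 lid mid [0.4665 0.048 ] 724
top red 78 top 0.1405 lid 0.1335 lid mid [ 0.4675 -0.0511] 719
top kettle 38 top 0.1865 lid 0.1714 lid mid [0.4931 0.2902] 517
side kettle 84 top 0.1863 lid 0.1704 lid mid [0.5002 0.3068] 748
```

All three canister buttons are down. Now the kettle.

>>> send_rows(rows=[[0,0,0,-0.012,0.06,0.005,0],[0,0,0,0,0.06,0,0],[0,0,0,0,0.03,0,0],[0,0,0,0,0,0,0]])

```text
time: 10.63
position: [0.5006, 0.3011, 0.2118]
tcp_rot: [-90.1, -0.1, -66.4]
contact_force: [-0.7, -0.9, -0.6]
opening: -0.0002
```

>>> send_rows(rows=[[0,0,0,0,0.01,0,0],[0,0,0,0,0.01,0,0],[0,0,0,0,0.01,0,0],[0,0,0,0,0.01,0,0],[0,0,0,0,0,0,0]])

```text
time: 11.05
position: [0.5012, 0.3021, 0.2049]
tcp_rot: [-90.0, -0.0, -66.4]
contact_force: [-0.0, -1.8, 1.5]
opening: -0.0
```

>>> send_rows(rows=[[0,0,0,0,0.01,0,0],[0,0,0,0,0.01,0,0],[0,0,0,0,0.005,0,0],[0,0,0,0,0,0,0]])

```text
time: 11.38
position: [0.5013, 0.3025, 0.2002]
tcp_rot: [-90.0, -0.0, -66.4]
contact_force: [0.4, -3.1, 6.5]
opening: 0.0001
```

>>> send_rows(rows=[[0,0,0,0,0.004,0,0],[0,0,0,0,0,0,0]])

```text
time: 11.55
position: [0.5013, 0.3025, 0.1997]
tcp_rot: [-89.9, -0.0, -66.4]
contact_force: [-0.5, -3.0, 8.8]
opening: -0.0004
```

At the stop. I'll retreat upward and check.

>>> send_rows(rows=[[0,0,0,0,-0.08,0,0],[0,0,0,0,-0.12,0,0],[0,0,0,0,-0.12,0,0],[0,0,0,0,-0.08,0,0],[0,0,0,0,0,0,0]])

```text
time: 11.97
position: [0.5024, 0.3046, 0.2824]
tcp_rot: [-89.6, 0.1, -66.3]
contact_force: [0.4, 1.2, 0.3]
opening: 0.0002
```

>>> send_rows(rows=[[0,0,0,0,0,0,0],[0,0,0,0,0,0,0],[0,0,0,0,0,0,0],[0,0,0,0,0,0,0]])

```text
time: 12.3
position: [0.5003, 0.3023, 0.2778]
tcp_rot: [-90.1, -0.0, -66.3]
contact_force: [0.9, -0.3, -0.2]
opening: -0.0
```

```bash
python3 chk.py; python3 -c "
from h import *
print(readout.sense()['contact_force']);save('top2.png',optics.camera('top')[0])"
```

```text
12.3 [0.50028513 0.30231239 0.27778619]
top green 78 top 0.1403 lid 0.1335 lid mid [0.4917 0.154 ] 724
top yellow 78 top 0.141 lid 0.1335 lid mid [0.4664 0.0478] 726
top red 79 top 0.1405 lid 0.1336 lid mid [ 0.4675 -0.051 ] 718
top kettle 80 top 0.1786 lid 0.1715 lid mid [0.498  0.2959] 674
side kettle 77 top 0.1779 lid 0.1706 lid mid [0.5006 0.3035] 783
[ 0.00633218 -0.61340434 -0.21155617]
```

View pics/top2.png

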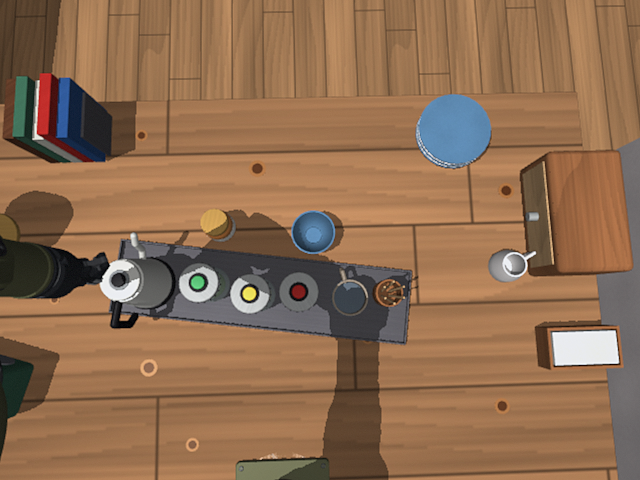

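Everything stands where it began: kettle (118,280), green (197,282), yellow (249,293), red (299,292), bystanders unchanged. The arm is clear above the kettle.

```bash
python3 -c "
from plant import job
print(job.hand_in())"
```

```text
the job is handed in; nothing more can be done
None
```

All four buttons are pressed down in the required order (green, yellow, red, then kettle), each with the closed fingertips at a light force of about 9 N. I handed the job in at about 12.5 s; no verdict is reported.

- **Buttons:** in the last depth check all four tops sat about 7 mm above their lids, which is fully down.
- **Positions:** the canister lids were within about 1 mm of where they were before pressing. The last top picture shows the kettle and the bystanders where they began.
- **Clearance:** the hand was about 75 mm above the kettle's button, with contact force near zero.
- **Disagreements:** in the first look the networks gave a few false hits, such as the side camera's yellow trace landing on the kettle. I discarded those after comparing both cameras' depth. In the last check the fingers partly hid the kettle lid from the top camera, so its estimated middle was a few mm off there. The side camera matched the earlier value.

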